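Let the telescoping length stop out by one hole and bed the slide carriage

ROBOT

A 6-joint arm with a two-finger parallel gripper is mounted at the origin on a cart in front of the work surface, level with it; the furniture and walls round the work are solid. World frame = base frame: x ahead of the robot, y to its left, z up, the work surface at z = 0. Lengths are in m, angles in rad, forces in N, time in s.
With the tool pointing down it reaches from about 0.3 to 1 m from the base axis. Payload 5.1 kg.
Tool frame: the origin (TCP) lies midway between the tips of the shut fingers; the grasp point (between the pads) lies 19 mm behind it (ctrl.pinch_z is the z of the grasp point in the tool frame, in m); z points along the fingers, y is the line along which they close (so a half turn about z gives the same grasp; the last joint's range is limited). The gripper opens to 95 mm and grips with 3 to 60 N. Pads are 20 mm wide; open, the fingers measure 119 mm over their backs; the gripper's body (75 mm by 180 mm) begins 59 mm behind the grasp point.
Start: joints at [1.172, 0.124, 1.65, -0, 1.367, -0.083], TCP at [0.202, 0.618, 0.215] pointing down, gripper open.
Joint ranges: [-2.61, 2.61], [-1.02, 2.33], [0.03, 2.71], [-1.35, 4.49], [0.32, 2.68], [-2.91, 2.91]. Speed limits (rad/s): [2.57, 2.57, 3.14, 3.14, 3.14, 3.14].

INTERFACE

Orientations are given as a 3x3 rotation matrix whose columns are the frame's x, y, z axes.
In Python, from cell import monitor, grab_frame, ctrl, find_in, masks_of gives the robot as it stands.
- The arm moves only by the shell command python3 -m inch 'ROWS' [OPENING]. ROWS is JSON, a list of rows, each a list of 4 numbers: the shift along the tool's x, y, z in m, then the turn about the tool's z in rad. In form: [[x, y, z, twist], ...]. A call has 1 to 5 rows; each row shifts and turns the commanded pose from where the row before left it, along the tool's axes as they then stand; what a row does not reach is not made up. A row lasts 1/12 s, in which the tool goes at most 41.7 mm and 7.16 degrees, less where a joint would pass 70% of its speed; a pose out of reach is approached as far as the arm can. A call with a gripper value outside its range is refused whole. OPENING is the opening, from -1 (shut) to 1 (fully open), set as the call begins (- or left out, the last holds). The fingers move at their own pace and stop on an object; the grip force is fixed at half the most. Time passes only in rows, so rows that do not move let the fingers close. It gives the time, the measured TCP pose, the force, the opening and the grip force at its end, in the units of the state.
- monitor.get_state(): the state, without advancing time (a new reading comes with each control period).
- grab_frame(name): name is "scene" or "side" or "wrist"; returns a dict with "pixels" (480x640x3 uint8, red, green, blue), "mtx" (3x3 intrinsics, pixels), "T" (4x4, takes a point from camera to world coordinates). Camera axes: x right, y up, looking along -z (the intrinsics and any distortion apply to the point x, -y, -z); pixel columns grow to the right and rows downward; lengths in m; the calibration is good to about 2 mm. The wrist camera is an equidistant fisheye: a pixel r from the principal point sees the ray r / f radians off the axis. A picture is of the moment at which its call begins. There is no depth.
- ctrl.finish_job(): hands the job in; it is judged then, once.
Trained networks look in a picture, given as the dict that the camera call returned (one of the last four; its "shot" number tells which), for a name from the list of things; names that differ only in an ending like _2 or _b are one class to them, and where a whole thing is asked for, a point or a joint stands for the part that bears it (a point fixed in the world has none). Each returns a list of dicts, best first, with "confidence" (0 to 1); they miss things now and then, are a little off and sometimes report something else, mostly with a low value. They report only what shows in the picture. A call takes as long as a camera call.
- find_in(picture, target): "rect" ([left, top, width, height] in pixels, round what is visible of it).
- masks_of(picture, target): "mask" (480x640 bool, what is visible of it) and "rect" ([left, top, width, height] in pixels, round what is visible of it).
The state is a dict: "clock": time; "qpos": joint angles; "joint_velocities": joint speeds; "joint_torque": joint torques, N m; "tool_pos": TCP position; "eef_rot": TCP orientation; "ft_force": force on the tool from outside, world axes, zero at the start; "moment": the same for the moment, N m; "gripper_width": finger opening in m; "grasp_force": force on a finger pad.
Only numpy, scipy, OpenCV 4.12 (cv2) and the standard library are available. Lean on these libraries where they do the work, as an engineer would, in place of code of your own. Each camera call takes 0.05 s, during which the arm holds its last target. There are 200 camera calls.

TASK

Squeeze the brass snap button of the red telescoping tube flush and slide the tube out to its next hole until the button snaps back out, without wrenching the tube against the button. Then lay the black slide carriage flat and lengthwise in the bed of the fixture, between the fixed fence and the stop plate, and leave the other things on the bench alone.

Things in the scene. Friction and masses are not known exactly. Their poses are not given: they have to be found in the camera images.
- length_stop: Fixed fixture, grey base plate 135 (x) x 240 (y) x 10 mm on the bench. Origin: centre of its underside, z up; x runs across the tube from button to bed, y along the tube the way it slides out. Tube axis at x -37.5, z 48 mm. The bare inner tube (22.5 mm square) is fixed; a post (z up to 76 mm) holds it at y -114 to -92.
- first_hole (a point): Centre of the red outer tube's first hole (12.5 mm square) on its button side, axes as length_stop, moves with the tube. Red tube: 30 mm square, 1.5 mm wall, rubber grip strips, from 80 mm before to 65 mm past this point along y, z 33 to 63 mm over the bench; it slides on the inner tube.
- sleeve (a joint): How far the red tube has slid out along +y of length_stop, m: 0 at the start, locked by the button in its first hole (1.2 mm play). The next hole comes somewhere from 38 to 62 mm (differs each time, not listed) and locks there. It rubs with 2 N, about 3 N while the button rides under the wall.
- snap_button (a joint): How far the brass button is pushed in, m: 0 out (dome 5 mm proud of the tube), 0.005 flush, about 0.006 under the wall. Spring 2 N at 0, 4.5 N flush. Flush, its dome slips under the wall when the tube is pulled with about 10 N; not flush, it blocks. It stays with the fixed inner tube as the red tube moves.
- button_tip (a point): Tip of the button's dome (10 mm in diameter), facing -x of length_stop; out, it lies at x -57.5, y 0, z 48 mm there. Grip across the red tube with one finger on the dome, the other on the opposite flat side: the squeeze (20 N is ample) pushes the button flush and the same grip slides the tube.
- bed (a point): Point on the plate's top (z 10 mm) at x 32.5, y -30 mm of length_stop: foot of the fence's face, mid-width of the bed. The bed runs from here along +y between two rails 4 mm high and 44 mm apart. The steel fence is 52 mm wide, rises 30 mm from the plate and faces +y.
- stop_face (a point): Centre of the rubber face of the stop plate, which crosses the bed, looks to -y at the fence and moves with the red tube. Fence to face is 78 mm plus joint sleeve: too short for the carriage at the start. Plate 42 mm high, 7 mm thick, z 17 to 59 mm over the bench.
- carriage: Loose black slide carriage, 110 x 38 x 27 mm, 0.16 kg. Origin at the centre of its underside, x along its length, z up. Foot 38 mm wide up to 11 mm, above it about 33 mm wide. At the start it lies to the robot's left of the fixture.
- multimeter: Bystander: yellow and black hand multimeter lying on its back, 135 x 68 x 45 mm, origin at the centre of its underside. Leave alone.
- long_pliers: Bystander: pliers with blue handles, 67 x 186 x 21 mm, origin at the centre of its underside. Leave alone.
- bracket_print: Bystander: orange printed angle bracket, 28 x 45 x 38 mm, origin at the centre of its underside. Leave alone.

How it is judged:
By the outcome, as a careful person would: the job done as asked, in the order asked, and still so for the second after the job is handed in, with the robot touching nothing.
It also fails if it takes over 48 s, if anything falls off the work surface, if the arm or the gripper's body presses on something with over 40 N, if the wrist force passes 120 N, or if a joint passes its speed limit or range.

## Working session

There is one attempt and no reset: what is moved stays moved. The work goes in short steps, Python scripts to look and compute and a shell command to move; the robot and the scene stay as the last step left them, time stands still between calls to the robot, and variables do not carry over. Pictures are saved under pics/ and viewed, at most 10 in all, crops included, and the job is handed in when it is done.

```bash
ls; mkdir -p pics
cat > h.py <<'E'
import numpy as np, cv2
from cell import monitor, grab_frame, ctrl, find_in, masks_of
def ray(f,uv):
    K=f["mtx"];T=f["T"];u=(uv[0]-K[0,2])/K[0,0];v=(uv[1]-K[1,2])/K[1,1]
    if f.get("name")=="wrist":
        r=np.hypot(u,v);s=np.sin(r)/r if r>1e-9 else 1;d=np.array([u*s,-v*s,-np.cos(r)])
    else: d=np.array([u,-v,-1.])
    d=T[:3,:3]@d;return T[:3,3],d/np.linalg.norm(d)
def atz(f,uv,z):
    o,d=ray(f,uv);return o+d*(z-o[2])/d[2]
def tri(obs):
    A=np.zeros((3,3));b=np.zeros(3);R=[ray(*o) for o in obs]
    for o,d in R:
        P=np.eye(3)-np.outer(d,d);A+=P;b+=P@o
    x=np.linalg.solve(A,b)
    return x,[float(np.linalg.norm(np.cross(x-o,d))) for o,d in R]
def proj(f,p):
    T=f["T"];c=T[:3,:3].T@(np.asarray(p)-T[:3,3]);c=np.array([c[0],-c[1],-c[2]]);K=f["mtx"]
    if f.get("name")=="wrist":
        r=np.hypot(c[0],c[1]);th=np.arctan2(r,c[2]);x=c[:2]/r*th
    else: x=c[:2]/c[2]
    return x*[K[0,0],K[1,1]]+[K[0,2],K[1,2]]
def grab(n):
    f=grab_frame(n);f["name"]=n;return f
def save(f,n): cv2.imwrite("pics/"+n,f["pixels"][:,:,::-1])
E
python3 - <<'E'
from h import *
for n in ["scene","side","wrist"]:
    f=grab(n);save(f,n+"0.png");print(n,list(f.keys()),f["T"].round(3).tolist(),f["mtx"].tolist())
    for t in ["length_stop","first_hole","button_tip","stop_face","bed","carriage","multimeter","long_pliers","bracket_print"]:
        print(t,[(np.round(d["rect"]).tolist(),round(d["confidence"],2)) for d in find_in(f,t)[:2]])
s=monitor.get_state();print(s)
E
```

```text
pics
scene ['pixels', 'mtx', 'T', 'shot', 'name'] [[0.597, 0.694, -0.403, 0.201], [-0.802, 0.509, -0.313, -0.417], [-0.012, 0.51, 0.86, 0.786], [0.0, 0.0, 0.0, 1.0]] [[498.27985585151623, 0.0, 317.7480408578178], [0.0, 498.27985585151623, 240.577800907739], [0.0, 0.0, 1.0]]
length_stop [([237.0, 213.0, 154.0, 112.0], 0.77)]
first_hole [([263.0, 216.0, 92.0, 85.0], 0.79)]
button_tip [([236.0, 214.0, 158.0, 110.0], 0.21)]
stop_face [([270.0, 217.0, 84.0, 82.0], 0.65)]
bed [([236.0, 212.0, 152.0, 112.0], 0.88)]
carriage [([217.0, 154.0, 44.0, 50.0], 0.76)]
multimeter [([441.0, 313.0, 32.0, 22.0], 0.81)]
long_pliers [([192.0, 291.0, 85.0, 91.0], 0.75)]
bracket_print [([356.0, 167.0, 24.0, 25.0], 0.84)]
side ['pixels', 'mtx', 'T', 'shot', 'name'] [[-0.938, 0.192, -0.288, 0.296], [-0.346, -0.485, 0.803, 0.508], [0.015, 0.853, 0.521, 0.526], [0.0, 0.0, 0.0, 1.0]] [[438.5789042040468, 0.0, 326.11886599884696], [0.0, 438.5789042040468, 238.07619856998764], [0.0, 0.0, 1.0]]
length_stop [([288.0, 224.0, 82.0, 98.0], 0.73), ([226.0, 245.0, 22.0, 28.0], 0.7)]
first_hole [([300.0, 233.0, 68.0, 59.
[... 1035 characters left out ...]
), 'joint_velocities': array([-7.73051586e-05,  7.14646788e-04,  1.07851236e-03,  2.18104619e-03,
       -3.02535525e-03, -1.74051512e-03]), 'joint_torque': array([ 1.59348241e-03, -4.17573345e+01, -3.60218310e+01,  7.76225771e-02,
        4.28532693e-02, -5.17754202e-06]), 'tool_pos': array([0.20190638, 0.6178407 , 0.21466512]), 'eef_rot': array([[-9.50538350e-01,  3.10607222e-01, -3.87003028e-06],
       [ 3.10607222e-01,  9.50538350e-01, -4.91683295e-06],
       [ 2.15140838e-06, -5.87569763e-06, -1.00000000e+00]]), 'ft_force': array([-0.44311372,  0.1753565 ,  0.78244715]), 'moment': array([-0.0370182 ,  0.04695461,  0.0081546 ]), 'grasp_force': 0.0, 'gripper_width': 0.09505600857109006}
```

Run:
```python
import cv2
a=cv2.imread("pics/scene0.png")[140:340,180:400];b=cv2.imread("pics/side0.png")[190:390,190:450]
cv2.imwrite("pics/a.png",cv2.resize(a,None,fx=3,fy=3,interpolation=2));cv2.imwrite("pics/b.png",cv2.resize(b,None,fx=3,fy=3,interpolation=2))
```

```text
(no output)
```

View pics/a.png

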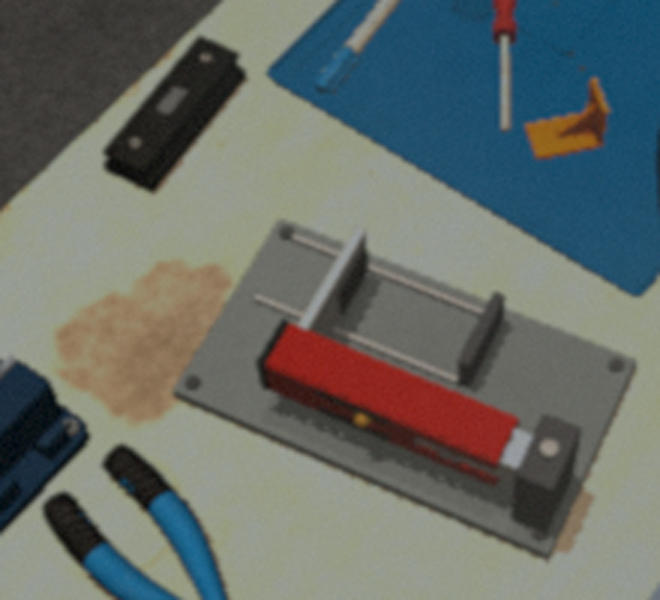

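View pics/b.png

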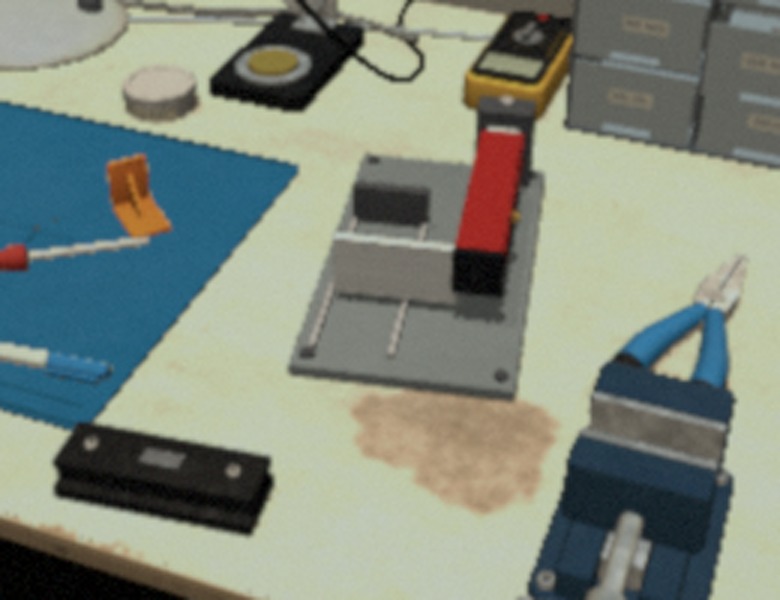

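```bash
cat > fit.py <<'E'
from h import *
import pickle
from scipy.optimize import least_squares
E
python3 - <<'E'
from h import *
from scipy.optimize import least_squares
F={n:grab(n) for n in ["scene","side"]}
S=lambda u,v:(F["scene"],(u/3+180-.33,v/3+140-.33)); D=lambda u,v:(F["side"],(u/3+190-.33,v/3+190-.33))
L=[(67.5,120,10),(67.5,-120,10),(-67.5,-120,10),(-67.5,120,10)]
cs=[S(280,222),S(635,362),S(548,557),S(178,392)]; cd=[D(291,372),D(363,155),D(543,175),D(513,395)]
for l,a,b in zip(L,cs,cd):
    x,r=tri([a,b]);print(l,x.round(4),np.round(r,4))
bt=tri([S(360,420),D(517,216)]);print("button",bt[0].round(4),bt[1])
pt=tri([S(549,448),D(507,99)]);print("post",pt[0].round(4),pt[1])
for n,a,b in [("s1",S(205,58),D(91,442)),("s2",S(135,143),D(233,470))]:
    x,r=tri([a,b]);print(n,x.round(4),np.round(r,4))
def w(p,l): c,s=np.cos(p[2]),np.sin(p[2]);return np.array([p[0]+c*l[0]-s*l[1],p[1]+s*l[0]+c*l[1],l[2]+p[3]])
obs=[(l,o) for l,a,b in zip(L,cs,cd) for o in (a,b)]+[((-57,0,48),S(360,420)),((-57,0,48),D(517,216)),((-37.5,-103,76),S(549,448)),((-37.5,-103,76),D(507,99))]
def res(p): return np.concatenate([proj(o[0],w(p,np.array(l)/1000))-o[1] for l,o in obs])
# initial yaw from corner pairs
a=[tri([x,y])[0] for x,y in zip(cs,cd)];c=np.mean(a,0);d=a[0]-a[1]
s=least_squares(res,[c[0],c[1],np.arctan2(-d[0],d[1]),0],x_scale=[.01,.01,.1,.01]);print("pose",s.x.round(4),res(s.x).round(1).reshape(-1,2).tolist())
s1=tri([S(205,58),D(91,442)])[0];s2=tri([S(135,143),D(233,470)])[0];d=s1-s2
print("car",(s1+s2)/2,np.arctan2(d[1],d[0]),np.linalg.norm(d))
print(monitor.get_state()["clock"])
E
```

```text
(67.5, 120, 10) [ 0.5622 -0.029   0.0043] [0.0018 0.0018]
(67.5, -120, 10) [ 0.6089 -0.2628  0.0088] [0.0001 0.0001]
(-67.5, -120, 10) [ 0.4781 -0.2893  0.0065] [0.0007 0.0007]
(-67.5, 120, 10) [ 0.4335 -0.0567  0.0048] [0.0018 0.0018]
button [ 0.4663 -0.1695  0.0503] [0.0014582168362493448, 0.0014582168362493317]
post [ 0.503  -0.2675  0.0766] [0.0007346345361632071, 0.0007346345361632613]
s1 [0.625  0.0825 0.0257] [0.0003 0.0003]
s2 [0.5462 0.0732 0.0253] [0.0004 0.0004]
pose [ 0.5211 -0.1592  0.1979 -0.0024] [[-0.5, -0.9], [-1.9, -1.9], [0.9, -0.2], [-0.7, 0.1], [0.4, 0.2], [-0.3, -0.8], [-2.5, 0.4], [0.1, -0.7], [-0.3, 2.8], [-0.1, 1.5], [0.2, 0.5], [-1.1, 0.9]]
car [0.58563896 0.07784341 0.025515  ] 0.11661018187481181 0.07933855634261387
1.6
```

Scene: red tube with button at crop (360,420), black end/stop plate on its +y (left) end, dark post at right (549,448), carriage upper left (screws 205,58 / 135,143). Side view agrees, and the fixture fit is good to about 2 mm (yaw 0.198). Moving to hover over the button.

```bash
A='[[-0.0244,-0.0314,0,0],[-0.0244,-0.0314,0,0],[-0.0244,-0.0314,0,0],[-0.0244,-0.0314,0,0],[-0.0244,-0.0314,0,0]]'
python3 -m inch '[[-0.0244,-0.0314,0,0],[-0.0244,-0.0314,0,0],[-0.0244,-0.0314,0,0],[-0.0244,-0.0314,0,0],[-0.0244,-0.0314,0,0]]'
python3 -m inch '[[-0.0244,-0.0314,0,0],[-0.0244,-0.0314,0,0],[-0.0244,-0.0314,0,0],[-0.0244,-0.0314,0,0],[-0.0244,-0.0314,0,0]]'
```

```text
clock: 2.02
tool_pos: [0.2693, 0.4291, 0.2146]
eef_rot: [[-0.951, 0.31, 0.0], [0.31, 0.951, 0.0], [-0.0, 0.0, -1.0]]
ft_force: [0.8, 0.3, 0.8]
gripper_width: 0.0954
grasp_force: 0.0
clock: 2.43
tool_pos: [0.3365, 0.2419, 0.215]
eef_rot: [[-0.951, 0.31, 0.001], [0.31, 0.951, 0.001], [-0.001, 0.001, -1.0]]
ft_force: [0.5, 0.7, -1.2]
gripper_width: 0.0949
grasp_force: 0.0
```

```bash
python3 -m inch '[[-0.0244,-0.0314,0,0],[-0.0244,-0.0314,0,0],[-0.0244,-0.0314,0,0],[-0.0244,-0.0314,0,0],[-0.0244,-0.0314,0,0]]' >/dev/null
python3 -m inch '[[-0.0244,-0.0314,0,0],[-0.0244,-0.0314,0,0],[-0.0244,-0.0314,0,0],[-0.0244,-0.0314,0,0],[-0.0244,-0.0314,0,0]]' >/dev/null
python3 -m inch '[[-0.0244,-0.0314,0,0.117],[0,0,0,0.117],[0,0,0,0.117],[0,0,0,0.117],[0,0,0,0.117]]' 0.4 >/dev/null
python3 -m inch '[[0,0,0,0.118],[0,0,0,0.118],[0,0,0,0.118],[0,0,0,0.118],[0,0,0,0]]'
python3 - <<'E'
from h import *
f=grab("wrist");save(f,"w1.png")
np.save("w1T.npy",f["T"]);
c,s=np.cos(.198),np.sin(.198)
W=lambda l:np.array([.5211+c*l[0]-s*l[1],-.1592+s*l[0]+c*l[1],l[2]-.000])
for n,l in dict(btn=(-.0575,0,.048),pp=(.0675,.12,.01),pm=(.0675,-.12,.01),mp=(-.0675,.12,.01),mm=(-.0675,-.12,.01),tubeendp=(-.0525,.065,.063),tubeendp2=(-.0225,.065,.063),tubem=(-.0525,-.08,.063),post=(-.0375,-.103,.076)).items(): print(n,proj(f,W(l)).round(1))
E
```

```text
clock: 4.1
tool_pos: [0.4842, -0.1681, 0.2148]
eef_rot: [[-0.195, 0.981, 0.0], [0.981, 0.195, -0.0], [-0.0, 0.0, -1.0]]
ft_force: [-0.3, 0.4, 0.1]
gripper_width: 0.0668
grasp_force: 0.0
btn [300.6 212.7]
pp [425.2  90.1]
pm [412.5 306.4]
mp [291.3  86.9]
mm [295.7 308. ]
tubeendp [304.5 143.5]
tubeendp2 [339.4 143.4]
tubem [306.6 297.4]
post [322.2 324.7]
```

View pics/w1.png

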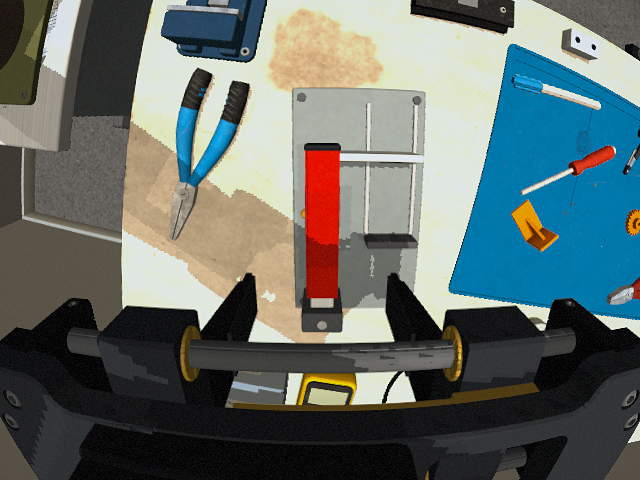

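Wrist view: button at (302,213), tube end (305,145), and plate corners within 1–2 px of the model. The pose is confirmed. Descending and closing.

```bash
python3 -m inch '[[0.0015,0,0.036,0],[0,0,0.036,0],[0,0,0.036,0],[0,0,0.03,0],[0,0,0.02,0]]'
python3 -m inch '[[0,0,0.014,0],[0,0,0.014,0],[0,0,0,0]]'
```

```text
clock: 4.57
tool_pos: [0.4819, -0.1657, 0.0532]
eef_rot: [[-0.2, 0.98, -0.004], [0.98, 0.2, 0.002], [0.003, -0.004, -1.0]]
ft_force: [-0.1, -0.1, 0.4]
gripper_width: 0.0667
grasp_force: 0.0
clock: 4.82
tool_pos: [0.4815, -0.1656, 0.0255]
eef_rot: [[-0.199, 0.98, -0.006], [0.98, 0.199, 0.003], [0.004, -0.005, -1.0]]
ft_force: [-0.7, 0.3, -0.4]
gripper_width: 0.0664
grasp_force: 0.0
```

```bash
python3 -m inch '[[0,0,0,0],[0,0,0,0],[0,0,0,0],[0,0,0,0],[0,0,0,0]]' -0.5
python3 -m inch '[[0,0,0,0],[0,0,0,0],[0,0,0,0]]'
```

```text
clock: 5.23
tool_pos: [0.4845, -0.1669, 0.0297]
eef_rot: [[-0.197, 0.98, 0.002], [0.98, 0.197, -0.001], [-0.001, 0.001, -1.0]]
ft_force: [-1.2, -0.4, 1.4]
gripper_width: 0.0384
grasp_force: 1.2
clock: 5.48
tool_pos: [0.4848, -0.1668, 0.0293]
eef_rot: [[-0.196, 0.981, 0.002], [0.981, 0.196, -0.0], [-0.001, 0.002, -1.0]]
ft_force: [2.8, 0.7, 0.5]
gripper_width: 0.0299
grasp_force: 30.0
```

```bash
python3 -m inch '[[0.001,0,0,0],[0.001,0,0,0],[0.001,0,0,0],[0.001,0,0,0],[0,0,0,0]]'
python3 -m inch '[[0.001,0,0,0],[0.001,0,0,0],[0.001,0,0,0],[0.001,0,0,0],[0,0,0,0]]'
```

```text
clock: 5.9
tool_pos: [0.4842, -0.1636, 0.0293]
eef_rot: [[-0.197, 0.98, 0.003], [0.98, 0.197, -0.002], [-0.002, 0.002, -1.0]]
ft_force: [4.3, -2.6, -1.2]
gripper_width: 0.0299
grasp_force: 30.0
clock: 6.32
tool_pos: [0.4837, -0.1612, 0.0293]
eef_rot: [[-0.197, 0.98, 0.004], [0.98, 0.197, -0.005], [-0.006, 0.003, -1.0]]
ft_force: [5.4, -8.9, -2.8]
gripper_width: 0.0299
grasp_force: 30.0
```

```bash
python3 -m inch '[[0.001,0,0,0],[0.001,0,0,0],[0,0,0,0]]'
python3 -m inch '[[0.001,0,0,0],[0.001,0,0,0],[0,0,0,0]]'
```

```text
clock: 6.57
tool_pos: [0.4831, -0.1581, 0.0293]
eef_rot: [[-0.197, 0.98, 0.003], [0.98, 0.197, -0.003], [-0.003, 0.002, -1.0]]
ft_force: [3.1, -4.6, -0.9]
gripper_width: 0.0293
grasp_force: 30.0
clock: 6.82
tool_pos: [0.4827, -0.156, 0.0293]
eef_rot: [[-0.197, 0.98, 0.003], [0.98, 0.197, -0.002], [-0.003, 0.002, -1.0]]
ft_force: [4.3, -4.3, -0.1]
gripper_width: 0.0302
grasp_force: 30.0
```

```bash
python3 -m inch '[[0.004,0,0,0],[0.004,0,0,0],[0.004,0,0,0],[0.004,0,0,0],[0.003,0,0,0]]'
python3 -m inch '[[0.002,0,0,0],[0.001,0,0,0],[0.001,0,0,0],[0,0,0,0]]'
python3 -m inch '[[0.001,0,0,0],[0.001,0,0,0],[0.001,0,0,0]]'
```

```text
clock: 7.23
tool_pos: [0.479, -0.1376, 0.0293]
eef_rot: [[-0.197, 0.98, 0.003], [0.98, 0.197, -0.003], [-0.004, 0.002, -1.0]]
ft_force: [5.7, -5.8, -2.7]
gripper_width: 0.0298
grasp_force: 30.0
clock: 7.57
tool_pos: [0.4781, -0.1329, 0.0293]
eef_rot: [[-0.196, 0.981, 0.003], [0.981, 0.196, -0.001], [-0.002, 0.002, -1.0]]
ft_force: [4.9, -0.6, -0.2]
gripper_width: 0.0297
grasp_force: 30.0
clock: 7.82
tool_pos: [0.4774, -0.1294, 0.0293]
eef_rot: [[-0.196, 0.981, 0.002], [0.981, 0.196, -0.0], [-0.001, 0.002, -1.0]]
ft_force: [5.5, -0.4, 0.6]
gripper_width: 0.0294
grasp_force: 30.0
```

```bash
python3 -m inch '[[0.001,0,0,0],[0.001,0,0,0]]' | grep -E "pos|ft"
python3 -m inch '[[0.001,0,0,0],[0.001,0,0,0]]' | grep -E "pos|ft"
```

```text
tool_pos: [0.4771, -0.1277, 0.0293]
ft_force: [5.2, -1.3, 0.6]
tool_pos: [0.4767, -0.1259, 0.0293]
ft_force: [4.8, -3.7, -1.4]
```

```bash
python3 -m inch '[[0.001,0,0,0],[0.001,0,0,0]]' | grep -E "pos|ft"
python3 -m inch '[[0.001,0,0,0],[0.001,0,0,0]]' | grep -E "pos|ft"
```

```text
tool_pos: [0.4766, -0.1253, 0.0293]
ft_force: [6.9, -9.6, -4.4]
tool_pos: [0.4766, -0.1248, 0.0294]
ft_force: [8.7, -16.7, -6.6]
```

Force rises while the TCP stalls at about 42 mm, so the button has snapped. Relieving, releasing and lifting, then checking.

```bash
python3 -m inch '[[-0.0015,0,0,0],[-0.0015,0,0,0],[0,0,0,0]]' | grep -E "pos|ft"
python3 -m inch '[[0,0,0,0],[0,0,0,0],[0,0,0,0]]' 0.4 | grep -E "pos|ft|wid"
python3 -m inch '[[0,0,-0.03,0],[0,0,-0.03,0],[0,0,-0.03,0],[0,0,-0.03,0],[0,0,-0.03,0]]' | grep -E "pos|ft"
python3 -m inch '[[-0.038,0,-0.02,0],[0,0,0,0],[0,0,0,0],[0,0,0,0]]' | grep -E "pos|ft"
python3 - <<'E'
from h import *
f=grab("wrist");g=grab("scene")
a=cv2.resize(f["pixels"][70:270,250:450],None,fx=3,fy=3,interpolation=2)[:,:,::-1]
cv2.imwrite("pics/w2.png",a)
c,s=np.cos(.198),np.sin(.198)
W=lambda l:np.array([.5211+c*l[0]-s*l[1],-.1592+s*l[0]+c*l[1],l[2]])
P=lambda l:((proj(f,W(l))-[250,70])*3).round(0)
for n,l in dict(btn=(-.0575,0,.048),end=(-.0525,.065+.042,.063),end2=(-.0225,.065+.042,.063),stopA=(.0325,.09,.059),stop78=(.0325,.048,.059),fence=(.0325,-.03,.04),hole1=(-.0525,.042,.048)).items(): print(n,P(l))
E
```

```text
tool_pos: [0.4767, -0.1255, 0.0293]
ft_force: [6.2, -2.6, 0.2]
tool_pos: [0.4742, -0.1239, 0.0279]
ft_force: [0.3, 0.4, 0.3]
gripper_width: 0.0448
tool_pos: [0.4744, -0.1239, 0.1793]
ft_force: [-0.4, -0.3, -1.2]
tool_pos: [0.4816, -0.16, 0.1966]
ft_force: [0.3, -0.7, -0.4]
btn [153. 471.]
end [165. 102.]
end2 [277. 102.]
stopA [473. 169.]
stop78 [469. 318.]
fence [442. 556.]
hole1 [169. 331.]
```

View pics/w2.png

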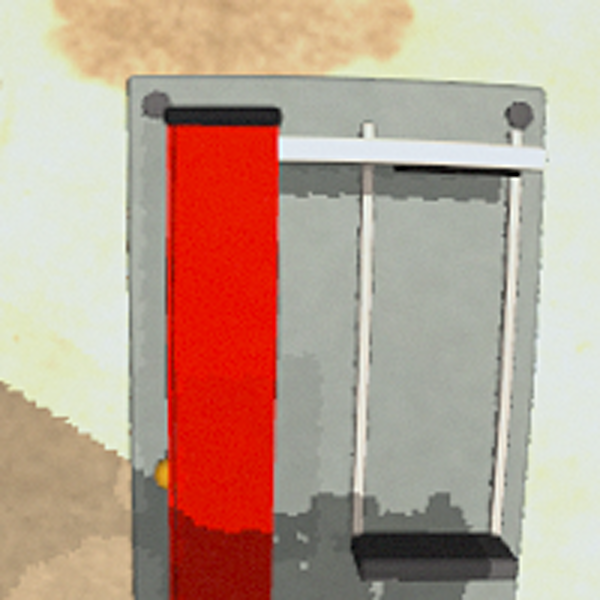

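The button is out again at crop (162,472), the tube end has moved to row ~107, and the stop face is ~118 mm from the fence. On to the carriage.

```bash
python3 -m inch '[[0.0304,0.0212,0,0],[0.0304,0.0212,0,0],[0.0304,0.0212,0,0],[0.0304,0.0212,0,0],[0.0304,0.0212,0,0]]' >/dev/null
python3 -m inch '[[0.0304,0.0212,0,0],[0.0304,0.0212,0,-0.124],[0,0,0,-0.124],[0,0,0,-0.124],[0,0,0,-0.124]]' >/dev/null
python3 -m inch '[[0,0,0,-0.124],[0,0,0,-0.124],[0,0,0,-0.124],[0,0,0,-0.124],[0,0,0,-0.124]]' 0.6 >/dev/null
python3 -m inch '[[0,0,0,-0.124],[0,0,0,-0.124],[0,0,0,-0.124],[0,0,0,0],[0,0,0,0]]'
python3 - <<'E'
from h import *
f=grab("wrist")
m=masks_of(f,"carriage")
for d in m[:2]:
    print(d["confidence"],d["rect"]);
if m:
    r=[int(v) for v in m[0]["rect"]];print(cv2.minAreaRect(np.argwhere(m[0]["mask"])[:,::-1].astype(np.float32)))
save(f,"w3.png")
u=np.array([np.cos(.1166),np.sin(.1166),0]);v=np.array([-u[1],u[0],0]);C=np.array([.5856,.0778,0])
for z,wd in ((.027,.0165),(.0,.019)):
    print(z,[proj(f,C+u*a*.055+v*b*wd+[0,0,z]).round(1).tolist() for a,b in((1,1),(1,-1),(-1,-1),(-1,1))])
print("screws",[proj(f,C+u*a*.0397+[0,0,.027]).round(1).tolist() for a in(1,-1)])
np.savez("w3.npz",T=f["T"],K=f["mtx"])
E
```

```text
clock: 11.5
tool_pos: [0.5853, 0.0778, 0.1966]
eef_rot: [[-0.994, -0.113, -0.003], [-0.113, 0.994, 0.0], [0.003, 0.0, -1.0]]
ft_force: [-0.6, 0.1, -0.8]
gripper_width: 0.0761
grasp_force: 0.0
0.58 [301.2, 157.4, 41.6, 113.0]
0.5 [152.4, 0.0, 59.4, 5.5]
((321.5, 213.5), (113.0, 39.0), 90.0)
0.027 [[339.1, 270.1], [305.6, 270.3], [303.8, 157.6], [340.0, 157.5]]
0.0 [[340.2, 260.5], [304.2, 260.6], [302.6, 155.4], [341.2, 155.2]]
screws [[322.3, 255.6], [322.0, 174.0]]
```

View pics/w3.png

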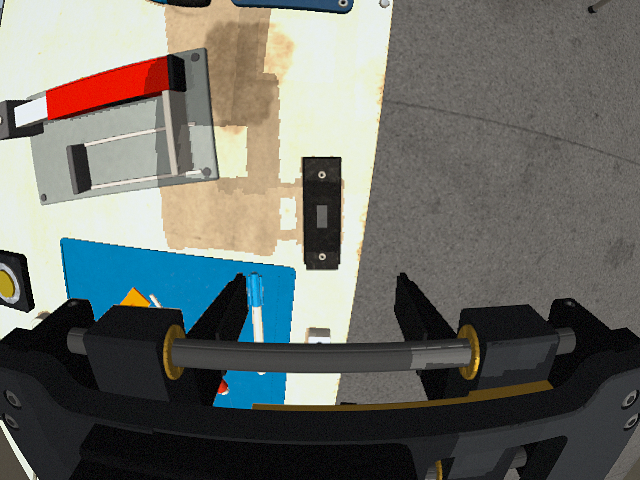

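The carriage sits at (302–341, 157–270) with screws at (322,175) and (322,256), within 1 px of the prediction. Descending to grip the upper part.

```bash
python3 -m inch '[[0,0,0.036,0],[0,0,0.036,0],[0,0,0.036,0],[0,0,0.03,0],[0,0,0.02,0]]' >/dev/null
python3 -m inch '[[0,0,0.015,0],[0,0,0.01,0],[0,0,0,0],[0,0,0,0]]'| grep -E "pos|ft"
python3 -m inch '[[0,0,0,0],[0,0,0,0],[0,0,0,0],[0,0,0,0],[0,0,0,0]]' -0.6 >/dev/null
python3 -m inch '[[0,0,0,0],[0,0,0,0],[0,0,0,0],[0,0,0,0]]'
```

```text
tool_pos: [0.5862, 0.0773, 0.015]
ft_force: [-0.2, -1.0, 0.2]
clock: 13.1
tool_pos: [0.5863, 0.0774, 0.0152]
eef_rot: [[-0.993, -0.115, 0.0], [-0.115, 0.993, 0.0], [-0.0, 0.0, -1.0]]
ft_force: [-0.6, 0.9, 1.7]
gripper_width: 0.0322
grasp_force: 30.0
```

```bash
python3 -m inch '[[0,0,-0.01,0],[0,0,-0.03,0],[0,0,-0.03,0],[0,0,-0.03,0],[0,0,-0.03,0]]' | grep -E "pos|ft|wid"
python3 -m inch '[[0.0124,-0.0391,0,0],[0.0124,-0.0391,0,0],[0.0124,-0.0391,0,0],[0.0124,-0.0391,0,0],[0.0124,-0.0391,0,0]]' >/dev/null
python3 -m inch '[[0,0,0,0.06],[0,0,0,0.124],[0,0,0,0.124],[0,0,0,0.124],[0,0,0,0.124]]' >/dev/null
python3 -m inch '[[0,0,0,0.124],[0,0,0,0.124],[0,0,0,0.124],[0,0,0,0.124],[0,0,0,0.124]]' >/dev/null
python3 -m inch '[[0,0,0,0.124],[0,0,0,0.124],[0,0,0,0.064],[0,0,0,0],[0,0,0,0]]'
python3 - <<'E'
from h import *
f=grab("wrist");g=grab("scene");h=grab("side")
a=f["pixels"][60:260,230:430];b=g["pixels"][170:370,220:420]
cv2.imwrite("pics/w4.png",cv2.resize(np.hstack([a,b]),None,fx=2,fy=2,interpolation=2)[:,:,::-1])
s=monitor.get_state();T,R=s["tool_pos"],s["eef_rot"]
off=lambda l:((proj(f,l)-[230,60])*2).round(0).tolist()
print("expected carriage top", [off(T+R@np.array([x,y,.0152-.027])) for x,y in((.055,.0165),(.055,-.0165),(-.055,-.0165),(-.055,.0165))])
print("screws",[off(T+R@np.array([x,0,.0152-.027])) for x in(.0397,-.0397)])
c,q=np.cos(.198),np.sin(.198)
W=lambda l:np.array([.5211+c*l[0]-q*l[1],-.1592+q*l[0]+c*l[1],l[2]])
print("plate corners",[off(W(l)) for l in((.0675,.12,.01),(-.0675,.12,.01))],"rails y+.1",[off(W(l)) for l in((.0105,.11,.014),(.0545,.11,.014))])
print("stop top face", [off(W(l)) for l in((.0065,.0885,.059),(.0585,.0885,.059))],"fence top",[off(W((x,-.03,.04))) for x in(.0065,.0585)])
E
```

```text
tool_pos: [0.5857, 0.077, 0.1463]
ft_force: [0.1, -0.1, -1.7]
gripper_width: 0.0321
clock: 15.18
tool_pos: [0.5469, -0.1241, 0.145]
eef_rot: [[-0.199, 0.98, -0.001], [0.98, 0.199, -0.0], [0.0, -0.001, -1.0]]
ft_force: [0.3, 0.2, -1.7]
gripper_width: 0.0324
grasp_force: 30.0
expected carriage top [[262.0, 257.0], [109.0, 256.0], [124.0, 660.0], [245.0, 660.0]]
screws [[185.0, 325.0], [185.0, 618.0]]
plate corners [[271.0, 111.0], [-55.0, 118.0]] rails y+.1 [[130.0, 134.0], [240.0, 135.0]]
stop top face [[109.0, 197.0], [260.0, 198.0]] fence top [[121.0, 483.0], [247.0, 483.0]]
```

View pics/w4.png

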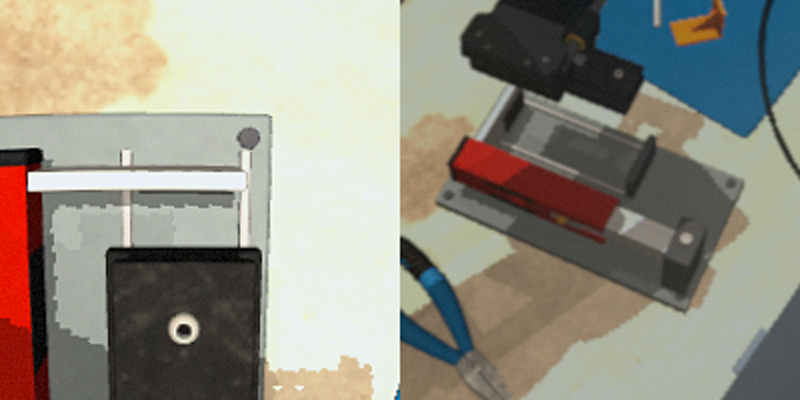

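The carriage end is at row 262 (expected 257) and the screw at (183,330), so it sits ~1.4 mm toward the fence in the grip. Shifting +2 mm along and +0.5 mm across, then lowering.

```bash
python3 -m inch '[[0.002,0.0005,0.03,0],[0,0,0.03,0],[0,0,0.02,0],[0,0,0.01,0],[0,0,0,0]]' | grep -E "pos|ft"
python3 -m inch '[[0,0,0.01,0],[0,0,0.006,0],[0,0,0.005,0],[0,0,0,0]]' | grep -E "pos|ft"
python3 - <<'E'
from h import *
f=grab("wrist");g=grab("scene");h=grab("side")
a=f["pixels"][70:220,230:430];b=g["pixels"][190:340,230:430];c=h["pixels"][210:360,250:400]
cv2.imwrite("pics/w5.png",np.vstack([cv2.resize(np.hstack([a,b]),None,fx=2,fy=2,interpolation=2),cv2.resize(np.hstack([c,c[:,:50]*0,c*0,c[:,:50]*0]),None,fx=2,fy=2,interpolation=2)])[:,:,::-1])
E
```

```text
tool_pos: [0.5451, -0.1214, 0.0521]
ft_force: [-0.7, 0.8, -2.5]
tool_pos: [0.5471, -0.122, 0.0337]
ft_force: [-1.1, -0.3, -2.3]
```

View pics/w5.png

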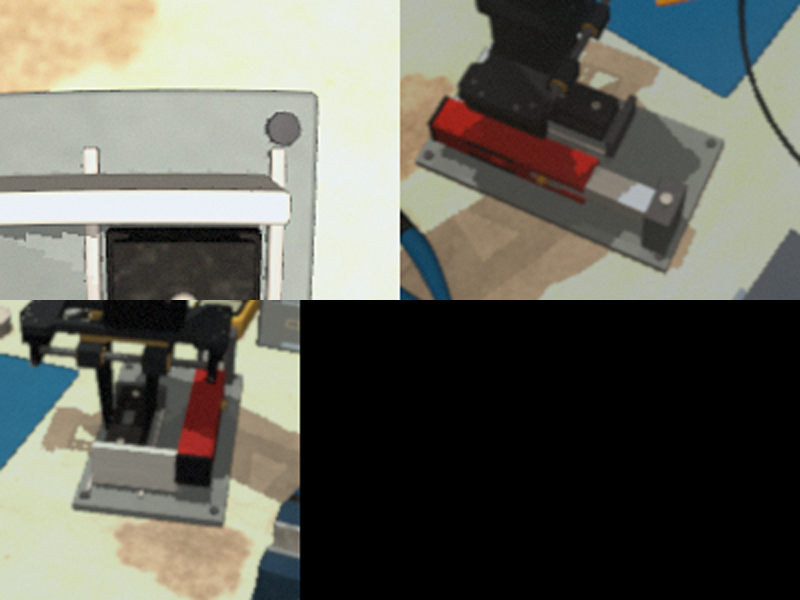

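Centred: rails at columns 92/277 and carriage 106–263, with both ends clear. Lowering onto the plate.

```bash
python3 -m inch '[[0,0,0.003,0],[0,0,0.002,0],[0,0,0.001,0],[0,0,0,0],[0,0,0,0]]' | grep -E "pos|ft"
python3 -m inch '[[0,0,0.001,0],[0,0,0.001,0],[0,0,0,0]]' | grep -E "pos|ft"
```

```text
tool_pos: [0.5472, -0.122, 0.0279]
ft_force: [0.7, 0.8, -1.8]
tool_pos: [0.5472, -0.122, 0.0259]
ft_force: [-0.1, 0.1, -2.8]
```

```bash
python3 -m inch '[[0,0,0.0005,0],[0,0,0.0005,0],[0,0,0,0]]' | grep -E "pos|ft"
python3 -m inch '[[0,0,0.0005,0],[0,0,0,0]]' | grep -E "pos|ft"
```

```text
tool_pos: [0.5474, -0.1221, 0.0252]
ft_force: [0.1, 0.1, -0.9]
tool_pos: [0.5474, -0.1221, 0.0252]
ft_force: [-3.1, 1.4, 3.5]
```

Contact with the plate (force sign flipped). Opening to ~57 mm to stay clear of the tube, lifting and checking.

```bash
python3 -m inch '[[0,0,0,0],[0,0,0,0],[0,0,0,0],[0,0,0,0]]' 0.15 | grep -E "pos|ft|wid"
python3 -m inch '[[0,0,-0.01,0],[0,0,-0.02,0],[0,0,-0.03,0],[0,0,-0.04,0],[0,0,-0.04,0]]' | grep -E "pos|ft"
python3 -m inch '[[-0.038,0,-0.02,0],[-0.038,0,0,0],[0,0,0,0],[0,0,0,0]]' | grep -E "clock|pos|ft"
python3 - <<'E'
from h import *
f=grab("wrist");h=grab("side")
a=f["pixels"][60:260,230:430];b=h["pixels"][190:390,220:420]
cv2.imwrite("pics/w6.png",cv2.resize(np.hstack([a,b]),None,fx=2,fy=2,interpolation=2)[:,:,::-1])
E
```

```text
tool_pos: [0.5475, -0.1221, 0.0245]
ft_force: [0.2, -0.5, -0.2]
gripper_width: 0.0521
tool_pos: [0.5464, -0.1218, 0.1658]
ft_force: [0.7, 0.8, -0.2]
clock: 18.4
tool_pos: [0.5624, -0.1971, 0.1853]
ft_force: [0.0, -0.3, -1.4]
```

View pics/w6.png

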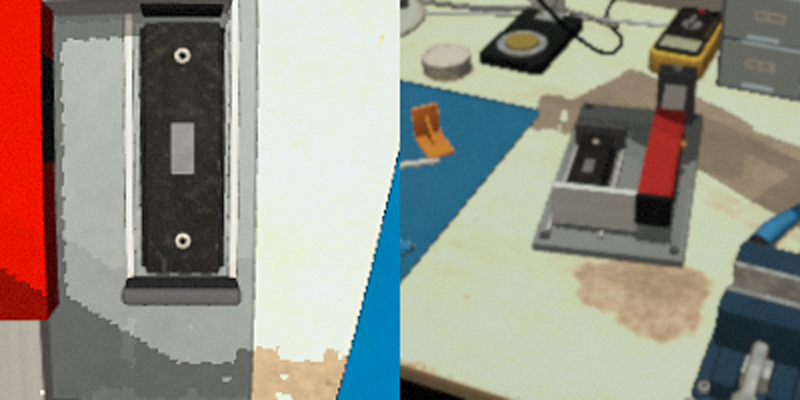

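The carriage lies flat and lengthwise between the rails (columns 140–225), clear of the fence (row 280) and the stop (row 15). Button and tube are in place.

```bash
python3 -c "
from cell import ctrl
print(ctrl.finish_job())"
```

```text
the job is handed in; nothing more can be done
None
```

The job is handed in: the red tube is slid out about 42 mm with the button snapped into its next hole, and the carriage lies flat and lengthwise in the bed between fence and stop; the other things were not touched, and the clock was at about 18.5 s of the 48 s allowed.

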